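# Dock the white reagent pot on the sample sensor

### The job

Take the small white reagent pot with the blue cap and lower it upright into the round blue nest of the sample dock, without dropping it in, so that it stands on the nest floor and keeps the orange sensing pin pushed down by its own weight. Let go of it and leave the small brown pot where it stands.

Things in the scene. Friction and masses are not known exactly. Their poses are not given: they have to be found in the camera images.
- pot_white: loose white plastic pot with a blue screw cap and a green line on its label: round, upright, 32 mm in diameter, 58 mm tall over the cap, about 0.1 to 0.16 kg; origin at the centre of its underside, z up along its axis. The pot to dock; any yaw will do
- pot_brown: loose brown pot with a black cap, round, upright, 27 mm in diameter, 52 mm tall; origin at the centre of its underside. Not wanted, leave it alone
- nest (a point): centre of the round flat nest floor on top of the sample dock, 30 mm above the bench, z up; the dock is a fixed white box 110 x 150 mm and 30 mm high with a dark display window and two keys. A blue collar 10 mm high, 58 mm inside and 66 to 68 mm outside, stands round the floor; an orange pin of 10 mm diameter sticks up 5 mm from its middle
- pin (a joint): the orange sensing pin in the middle of the nest, in m pressed down: 0 = free, 5 mm above the nest floor; 0.005 = flush with the floor; 0.007 = its stop. A light spring, 0.2 N at first and 0.45 N when flush, so the pot's weight alone holds it down
Not all that is in view belongs to the job. There is more than one size of the pot_white; the one meant has the size given above.

How it is judged:
By the outcome, as a careful person would: the job done as asked, in the order asked, and still so for the second after the job is handed in, with the robot touching nothing.
It also fails if it takes over 32 s, if anything falls off the work surface, if the arm or the gripper's body presses on something with over 40 N, if the wrist force passes 120 N, or if a joint passes its speed limit or range.

### The arm

A 7-joint arm with a two-finger parallel gripper is mounted at the origin on the work surface; the furniture and walls round the work are solid. World frame = base frame: x ahead of the robot, y to its left, z up, the work surface at z = 0. Lengths are in mm, angles in rad, forces in N, time in s.
With the tool pointing down it reaches from about 400 to 875 mm from the base axis. Payload 4.4 kg.
Tool frame: the origin (TCP) lies midway between the tips of the shut fingers; the grasp point (between the pads) lies 19 mm behind it; z points along the fingers, y is the line along which they close (so a half turn about z gives the same grasp; the last joint's range is limited). The gripper opens to 85 mm and grips with 20 to 120 N. Pads are 22 mm wide; open, the fingers measure 114 mm over their backs; the gripper's body (76 mm by 85 mm) begins 54 mm behind the grasp point. The pads swing forward as they close: fully open they stand 13 mm farther back than shut.
Start: joints at [1.19, 0.628, 0.038, 1.517, -0.027, 0.996, -0.02], TCP at [201.285, -618.063, 231.313] pointing down, gripper open.
Joint ranges: [-3.06, 3.06], [-0.37, 2.12], [-1.25, 1.32], [0.18, 2.47], [-1.1, 4.24], [0.23, 1.98], [-2.94, 2.94]. Speed limits (rad/s): [2.57, 2.57, 3.14, 3.14, 3.14, 3.14, 3.14].

### API

Orientations are given as [roll, pitch, yaw] about the fixed x, y, z axes, in that order (R = Rz(yaw) Ry(pitch) Rx(roll)).
In Python, from cell import read_state, get_image, finish_job gives the robot as it stands.
- The arm moves only by the tool send_rows, never from a script. Its argument "series" is a list of rows, each an object of numbers: "ax", "ay", "az": the turn, a rotation vector about the tool's x, y, z in rad; "dx", "dy", "dz": the shift along the tool's x, y, z in cm; "hand": the closure, from 0 (fully open) to 1 (shut). In form: [{"ax": .., "ay": .., "az": .., "dx": .., "dy": .., "dz": .., "hand": ..}, ...]. A call has 1 to 10 rows; each row is the pose to reach, as a shift and turn from the pose commanded when the call began, along the tool's axes at that moment; what a row does not reach only later rows make up. A row lasts 1/10 s, in which the tool goes at most 50 mm and 8.59 degrees, less where a joint would pass 70% of its speed; a pose out of reach is approached as far as the arm can. A call with a gripper value outside its range is refused whole. The fingers move at their own pace and stop on an object; the grip force is fixed at half the most. Time passes only in rows, so rows that repeat a pose let the fingers close. It gives the time, the measured TCP pose, the force, the opening and the grip force at its end, in the units of the state.
- read_state(): the state, without advancing time (a new reading comes with each control period).
- get_image(name): name is "scene" or "top" or "wrist"; returns a dict with "pixels" (480x640x3 uint8, red, green, blue), "mtx" (3x3 intrinsics, pixels), "R" (3x3) and "t" (3): a world point X has camera coordinates R X + t. Camera axes: x right, y down, z forward; pixel columns grow to the right and rows downward; lengths in mm; the calibration is good to about 2 mm. A picture is of the moment at which its call begins. There is no depth.
- finish_job(): hands the job in; it is judged then, once.
The state is a dict: "clock": time; "qpos": joint angles; "qd": joint speeds; "tau": joint torques, N m; "eef_pos": TCP position; "tool_rot": TCP orientation; "force": force on the tool from outside, world axes, zero at the start; "torque": the same for the moment, N m; "width": finger opening in mm; "gripper_force": force on a finger pad.
Only numpy, scipy, OpenCV 4.12 (cv2) and the standard library are available. Lean on these libraries where they do the work, as an engineer would, in place of code of your own. Each camera call takes 0.05 s, during which the arm holds its last target. There are 200 camera calls.

## Working session

There is one attempt and no reset: what is moved stays moved. The work goes in short steps, Python scripts to look and compute and a tool call to move; the robot and the scene stay as the last step left them, time stands still between calls to the robot, and variables do not carry over. Pictures are saved under pics/ and viewed, at most 10 in all, crops included, and the job is handed in when it is done.

Besides the shell and the picture viewer there is one more tool, called after "Emit:" by a JSON object that holds its "name" and its "arguments", one argument or row to a line. send_rows: Moves the arm, as the interface text tells. Its arguments: {"type":"object","properties":{"series":{"type":"array","items":{"type":"object","properties":{"ax":{"type":"number"},"ay":{"type":"number"},"az":{"type":"number"},"dx":{"type":"number"},"dy":{"type":"number"},"dz":{"type":"number"},"hand":{"type":"number"}}}}},"required":["series"]}

```bash
mkdir -p pics; cat > h.py <<'E'
import numpy as np, cv2, json
from cell import read_state, get_image, finish_job
def snap(name, f):
    im=get_image(name); cv2.imwrite(f'pics/{f}.png', im['pixels'][:,:,::-1])
    np.savez(f'pics/{f}.npz', **{k:np.array(im[k]) for k in('mtx','R','t','pixels')}); return im
def load(f): return np.load(f'pics/{f}.npz')
def ray(f,u,v):
    c=load(f); R=c['R']; d=R.T@np.linalg.solve(c['mtx'],[u,v,1]); return -R.T@c['t'], d/np.linalg.norm(d)
def atz(f,u,v,z):
    o,d=ray(f,u,v); return o+d*(z-o[2])/d[2]
def tri(*a):
    A=np.zeros((3,3));b=np.zeros(3)
    for f,u,v in a:
        o,d=ray(f,u,v);P=np.eye(3)-np.outer(d,d);A+=P;b+=P@o
    x=np.linalg.solve(A,b); return x,[np.linalg.norm((np.eye(3)-np.outer(ray(*q)[1],ray(*q)[1]))@(x-ray(*q)[0])) for q in a]
def proj(f,X):
    c=load(f); p=c['mtx']@(c['R']@np.array(X)+c['t']); return p[:2]/p[2]
E
python3 - <<'E'
from h import *
np.set_printoptions(precision=2,suppress=True)
for n in('scene','top'):
    c=snap(n,n+'0'); print(n,-np.array(c['R']).T@c['t'])
c=snap('wrist','wrist0')
s=read_state(); print({k:s[k] for k in('clock','eef_pos','tool_rot','width','force')})
E
```

```text
scene [ 17.03 648.63 432.58]
top [304.74  14.72 970.41]
{'clock': 0.15, 'eef_pos': array([ 201.15, -617.61,  230.62]), 'tool_rot': array([-3.14,  0.  ,  0.31]), 'width': 85.4209878109715, 'force': array([ 0.56,  0.33, -0.65])}
```

View pics/scene0.png

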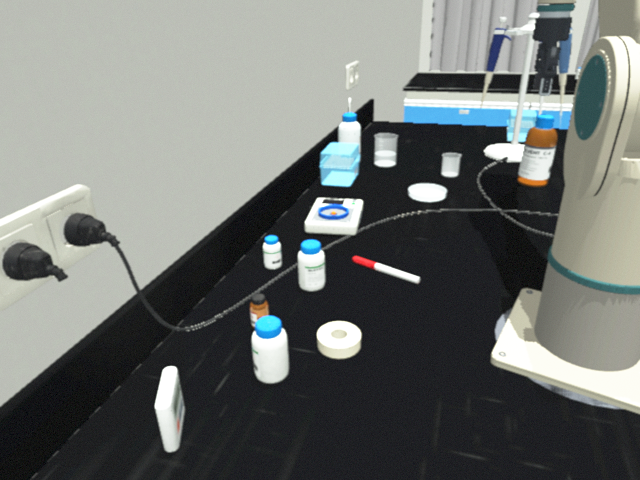

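View pics/top0.png

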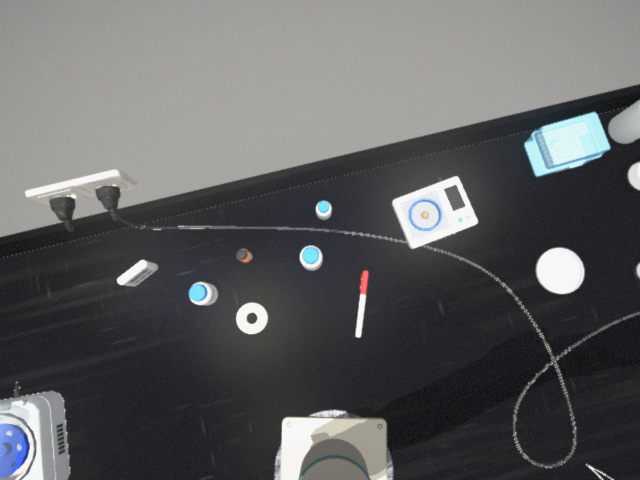

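The scene view shows the small white pot near (272,252), the brown pot at (260,310), two bigger white pots and the dock's nest at (334,212). In the top view the small pot is at (323,210), the brown pot at (244,256) and the nest at (425,215). I'll enlarge these.

```bash
python3 - <<'E'
from h import *
a=cv2.imread('pics/scene0.png')[190:290,240:370]; b=cv2.imread('pics/top0.png')[170:270,295:485]
a=cv2.resize(a,None,fx=4,fy=4,interpolation=cv2.INTER_CUBIC)[:, :]
b=cv2.resize(b,None,fx=4,fy=4,interpolation=cv2.INTER_CUBIC)
a=a[:300];b=b[:300]
w=np.zeros((600,800,3),np.uint8); w[:300,:520]=a; w[300:600,:760]=b
cv2.imwrite('pics/c1.png',w)
E
```

```text
(no output)
```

View pics/c1.png

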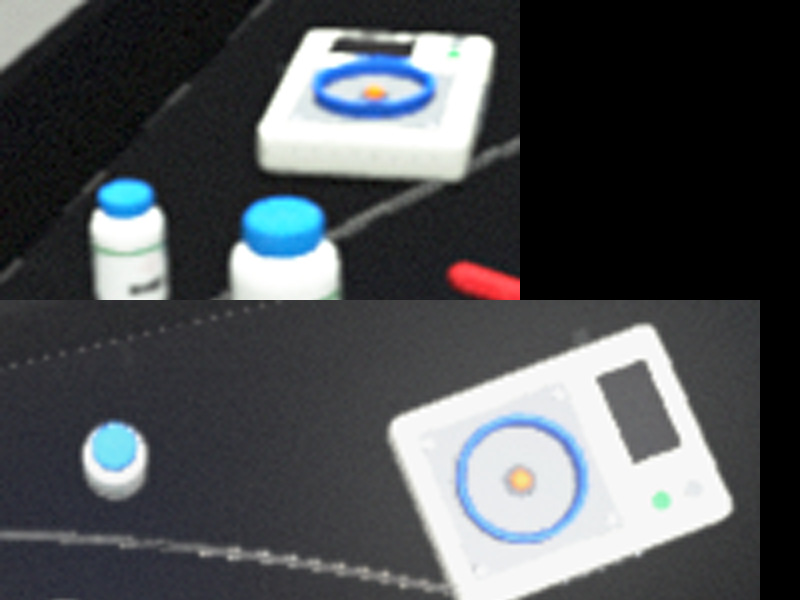

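The crop shows the cap's top centre at scene (271.5,237) and top (323.8,206.5). The pin tip is at scene (333.5,213) and top (425,215). The collar rim's centre is at scene (333.8,211) and top (425.2,214.5).

```bash
python3 - <<'E'
from h import *
np.set_printoptions(precision=1,suppress=True)
print('cap',tri(('scene0',271.5,237),('top0',323.8,206.5)))
print('pin',tri(('scene0',333.5,212.8),('top0',425,215)))
print('rim',tri(('scene0',333.8,211),('top0',425.2,214.5)), atz('top0',425.2,214.5,40))
print('bigcap',tri(('scene0',311,244),('top0',311,255)))
print('brown',tri(('scene0',259.5,298),('top0',243,255.5)))
# body diameter of the small pot in top: crop x 83..148
print('px/mm', np.linalg.norm(atz('top0',315.75,214,45)-atz('top0',332,214,45)))
# dock edges direction
for p in((389,425),(655,325),(733,510)): print(atz('top0',295+p[0]/4,170+(p[1]-300)/4,30))
for p in((0,250),(640,85)): print('wall',atz('top0',*p,0))
for q in ((295+0,170+535/4-75),(400,238)): print('cable',atz('top0',*q,0))
E
```

```text
cap (array([520.5,  26.4,  57.1]), [np.float64(0.4070068190505478), np.float64(0.40700681905047803)])
pin (array([ 512.2, -182.1,   31.1]), [np.float64(0.6069449984046857), np.float64(0.6069449984046572)])
rim (array([ 511.8, -181.9,   35.6]), [np.float64(1.109268485858793), np.float64(1.1092684858588249)]) [ 511.8 -180.4   40. ]
bigcap (array([419. ,  49. ,  77.3]), [np.float64(0.6459616052590921), np.float64(0.6459616052591042)])
brown (array([420.7, 186.8,  46.1]), [np.float64(0.5535764460714117), np.float64(0.5535764460714521)])
px/mm 32.99219293440308
[ 540.9 -114.6   30. ]
[ 597.  -253.9   30. ]
[ 499.1 -291.5   30. ]
wall [428.7 705.9  -0. ]
wall [ 824.  -671.8    0. ]
cable [485.   87.5   0. ]
cable [ 469.  -134.9   -0. ]
```

The pot measures 57 mm tall and 33 mm across, so it is the right one. It stands at (520.5, 26.4) and the nest is at (512, -181.5). Next I check obstacles on the transit and work out the shift.

```bash
cat >> h.py <<'E'
from scipy.spatial.transform import Rotation as Ro
def shift(X, base=None):
    s=read_state(); R=Ro.from_euler('xyz',s['tool_rot']).as_matrix()
    print('clock',round(s['clock'],2),'pos',s['eef_pos'],'rot',s['tool_rot'],'w',s['width'],'F',s['force'],'q',s['qpos'])
    return R.T@(np.array(X)-(s['eef_pos'] if base is None else base))/10
E
python3 - <<'E'
from h import *
np.set_printoptions(precision=3,suppress=True)
b=atz('scene0',534,184,0); print('bottle',b)
for z in (150,200,250): print(z,proj('scene0',[b[0],b[1],z]))
print(shift([520,26,180],[201.285,-618.063,231.313]))
print(shift([520,26,280],[201.285,-618.063,231.313]))
E
```

```text
bottle [ 186.461 -678.14     0.   ]
150 [544.313 127.411]
200 [548.002 107.17 ]
250 [551.828  86.177]
clock 0.15 pos [ 201.145 -617.612  230.62 ] rot [-3.14   0.     0.315] w 85.4209878109715 F [ 0.559  0.329 -0.646] q [ 1.19   0.629  0.038  1.518 -0.027  0.996 -0.02 ]
[ 50.25  -51.364   5.202]
clock 0.15 pos [ 201.145 -617.612  230.62 ] rot [-3.14   0.     0.315] w 85.4209878109715 F [ 0.559  0.329 -0.646] q [ 1.19   0.629  0.038  1.518 -0.027  0.996 -0.02 ]
[ 50.249 -51.378  -4.798]
```

View pics/wrist0.png

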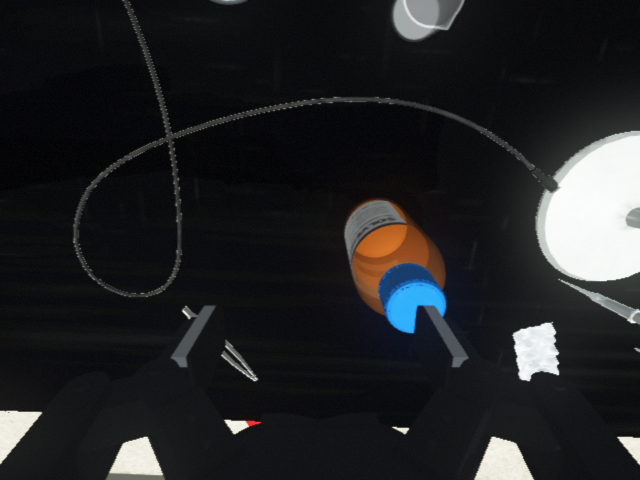

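The wrist view shows the orange bottle's cap just below the right finger, near (415,305). It is about 180 mm tall, so I'll leave with a small rise.

Emit:
{"name": "send_rows", "arguments": {
  "series": [
    {"dz":-2,"hand":0},
    {"dx":3,"dy":-3,"dz":-4},
    {"dx":6,"dy":-6,"dz":-5},
    {"dx":9,"dy":-9,"dz":-5},
    {"dx":12,"dy":-12,"dz":-5},
    {"dx":15,"dy":-15.2,"dz":-5},
    {"dx":18,"dy":-18.3,"dz":-5},
    {"dx":21,"dy":-21.4,"dz":-5},
    {"dx":24,"dy":-24.5,"dz":-5},
    {"dx":27,"dy":-27.6,"dz":-5}
  ]
}}

```text
invalid input at $.series[0]: expected keys ax, ay, az, dx, dy, dz, hand
```

```bash
python3 - <<'E'
from h import *
np.set_printoptions(precision=3,suppress=True)
print(shift([520,26,180]))
E
```

```text
clock 0.15 pos [ 201.145 -617.612  230.62 ] rot [-3.14   0.     0.315] w 85.4209878109715 F [ 0.559  0.329 -0.646] q [ 1.19   0.629  0.038  1.518 -0.027  0.996 -0.02 ]
[ 50.249 -51.316   5.133]
```

Emit:
{"name": "send_rows", "arguments": {
  "series": [
    {"ax":0,"ay":0,"az":0,"dx":0,"dy":0,"dz":-2,"hand":0},
    {"ax":0,"ay":0,"az":0,"dx":3,"dy":-3,"dz":-4,"hand":0},
    {"ax":0,"ay":0,"az":0,"dx":6,"dy":-6,"dz":-5,"hand":0},
    {"ax":0,"ay":0,"az":0,"dx":9,"dy":-9,"dz":-5,"hand":0},
    {"ax":0,"ay":0,"az":0,"dx":12,"dy":-12,"dz":-5,"hand":0},
    {"ax":0,"ay":0,"az":0,"dx":15,"dy":-15,"dz":-5,"hand":0},
    {"ax":0,"ay":0,"az":0,"dx":18,"dy":-18,"dz":-5,"hand":0},
    {"ax":0,"ay":0,"az":0,"dx":21,"dy":-21,"dz":-5,"hand":0},
    {"ax":0,"ay":0,"az":0,"dx":24,"dy":-24,"dz":-5,"hand":0},
    {"ax":0,"ay":0,"az":0,"dx":27,"dy":-27,"dz":-5,"hand":0}
  ]
}}

```text
clock: 1.15
eef_pos: [374.8, -276.1, 281.3]
tool_rot: [3.141, -0.0, 0.315]
force: [0.7, -0.9, 0.0]
width: 85.0
gripper_force: 0.0
```

```bash
python3 - <<'E'
from h import *
np.set_printoptions(precision=3,suppress=True)
print(shift([520,26,180]))
E
```

```text
clock 1.15 pos [ 374.839 -276.088  281.345] rot [ 3.141 -0.     0.315] w 85.0413924891843 F [ 0.749 -0.948  0.017] q [ 0.597  0.302 -0.029  1.943  0.011  0.896 -0.694]
[ 23.152 -24.235  10.133]
```

Emit:
{"name": "send_rows", "arguments": {
  "series": [
    {"ax":0,"ay":0,"az":0,"dx":3,"dy":-3,"dz":0,"hand":0},
    {"ax":0,"ay":0,"az":0,"dx":6,"dy":-6,"dz":0,"hand":0},
    {"ax":0,"ay":0,"az":0,"dx":9,"dy":-9.4,"dz":0,"hand":0},
    {"ax":0,"ay":0,"az":0,"dx":12,"dy":-12.5,"dz":1,"hand":0},
    {"ax":0,"ay":0,"az":0,"dx":15,"dy":-15.7,"dz":3,"hand":0},
    {"ax":0,"ay":0,"az":0,"dx":18,"dy":-18.8,"dz":6,"hand":0},
    {"ax":0,"ay":0,"az":0,"dx":21,"dy":-22,"dz":9,"hand":0},
    {"ax":0,"ay":0,"az":0,"dx":23.2,"dy":-24.2,"dz":10,"hand":0},
    {"ax":0,"ay":0,"az":0,"dx":23.2,"dy":-24.2,"dz":10,"hand":0},
    {"ax":0,"ay":0,"az":0,"dx":23.2,"dy":-24.2,"dz":10,"hand":0}
  ]
}}

```text
clock: 2.15
eef_pos: [519.7, 24.9, 180.6]
tool_rot: [-3.141, 0.002, 0.317]
force: [0.2, -0.8, 0.5]
width: 85.4
gripper_force: 0.0
```

```bash
python3 - <<'E'
from h import *
np.set_printoptions(precision=3,suppress=True)
snap('wrist','wrist1')
print(shift([520.5,26.4,12]))
print(proj('wrist1',[520.5,26.4,58]),proj('wrist1',[520.5,26.4,0]))
E
```

```text
clock 2.2 pos [519.72   23.609 181.165] rot [3.141 0.001 0.315] w 85.62553775071177 F [-0.672 -0.155 -0.179] q [-0.026  0.513 -0.107  1.928  0.082  0.705 -1.438]
[ 0.179 -0.249 16.916]
[317.323 229.575] [317.689 212.613]
```

View pics/wrist1.png

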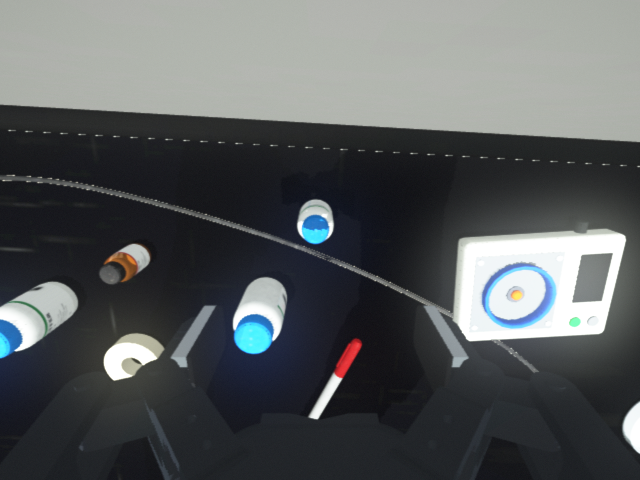

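The wrist view shows the small pot's cap top at about (316,232), against a predicted (317.3,229.6), and the pin at (516,295). There is nothing else in the way of the descent. I'll refine with three views.

```bash
python3 - <<'E'
from h import *
np.set_printoptions(precision=2,suppress=True)
w=load('wrist1')['pixels'].astype(int)
def cen(sl,ox,oy,m):
    ys,xs=np.nonzero(m); print('blob',xs.min()+ox,xs.max()+ox,ys.min()+oy,ys.max()+oy,xs.mean()+ox,ys.mean()+oy)
p=w[195:250,290:345]; cen(0,290,195,(p[...,2]-p[...,0]>90)&(p[...,1]>100))
p=w[255:335,475:565]; cen(0,475,255,(p[...,0]-p[...,2]>80)); cen(0,475,255,(p[...,2]-p[...,0]>90))
print(tri(('scene0',271.5,237),('top0',323.8,206.5),('wrist1',316,232)), atz('wrist1',316,232,58),atz('top0',323.8,206.5,58))
print(tri(('scene0',333.5,212.8),('top0',425,215),('wrist1',516,294.5)), atz('wrist1',516,294.5,35),atz('top0',425,215,35))
print(shift([520,27,12],[520,26,180]))
E
```

```text
blob 302 328 215 243 314.88535031847135 229.0828025477707
blob 511 521 290 299 516.1645569620254 294.82278481012656
blob 483 555 265 328 522.039039039039 298.1981981981982
(array([519.38,  26.89,  58.21]), [np.float64(0.6782719502470561), np.float64(1.1914431501700957), np.float64(1.1337722567787691)]) [518.13  26.8   58.  ] [520.62  26.63  58.  ]
(array([ 511.37, -181.67,   32.13]), [np.float64(0.6795747040209863), np.float64(1.0940269385918517), np.float64(0.8996601572291076)]) [ 511.32 -179.87   35.  ] [ 511.85 -181.07   35.  ]
clock 2.2 pos [519.72  23.61 181.16] rot [3.14 0.   0.31] w 85.62553775071177 F [-0.67 -0.15 -0.18] q [-0.03  0.51 -0.11  1.93  0.08  0.7  -1.44]
[ 0.05 -0.1  16.8 ]
```

Emit:
{"name": "send_rows", "arguments": {
  "series": [
    {"ax":0,"ay":0,"az":0,"dx":0.1,"dy":-0.25,"dz":3,"hand":0},
    {"ax":0,"ay":0,"az":0,"dx":0.1,"dy":-0.25,"dz":6,"hand":0},
    {"ax":0,"ay":0,"az":0,"dx":0.1,"dy":-0.25,"dz":8,"hand":0},
    {"ax":0,"ay":0,"az":0,"dx":0.1,"dy":-0.25,"dz":10,"hand":0},
    {"ax":0,"ay":0,"az":0,"dx":0.1,"dy":-0.25,"dz":12,"hand":0},
    {"ax":0,"ay":0,"az":0,"dx":0.1,"dy":-0.25,"dz":14,"hand":0},
    {"ax":0,"ay":0,"az":0,"dx":0.1,"dy":-0.25,"dz":15.5,"hand":0},
    {"ax":0,"ay":0,"az":0,"dx":0.1,"dy":-0.25,"dz":16.5,"hand":0},
    {"ax":0,"ay":0,"az":0,"dx":0.1,"dy":-0.25,"dz":16.8,"hand":0},
    {"ax":0,"ay":0,"az":0,"dx":0.1,"dy":-0.25,"dz":16.8,"hand":0}
  ]
}}

```text
clock: 3.2
eef_pos: [520.4, 26.2, 13.6]
tool_rot: [3.141, -0.0, 0.314]
force: [0.0, 0.4, 0.8]
width: 85.6
gripper_force: 0.0
```

```bash
python3 - <<'E'
from h import *
np.set_printoptions(precision=2,suppress=True)
snap('wrist','wrist2')
print(shift([519.4,26.9,13]))
E
```

```text
clock 3.25 pos [520.67  26.42  13.9 ] rot [ 3.14 -0.    0.31] w 85.18782772245741 F [ 0.05  0.32 -0.83] q [-0.07  0.8  -0.06  2.02  0.13  0.32 -1.49]
[-0.11 -0.08  0.09]
```

View pics/wrist2.png

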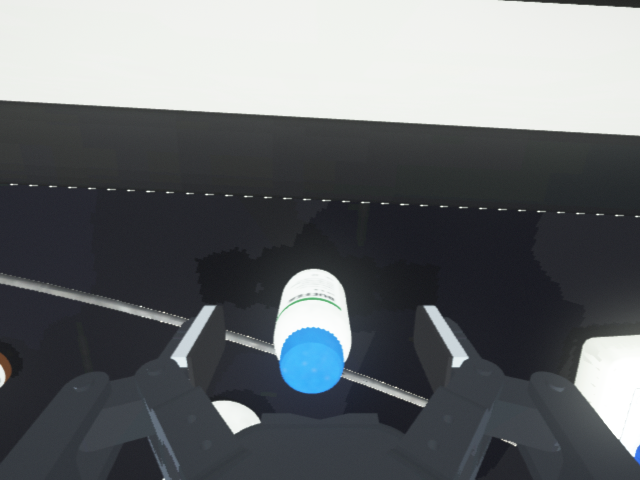

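The pot stands between the open fingers. Its cap top is at about (312,360) and the fingers' middle is near column 319, so I check the small offset.

```bash
python3 - <<'E'
from h import *
np.set_printoptions(precision=2,suppress=True)
w=load('wrist2')['pixels'].astype(int)
p=w[320:400,270:355]; ys,xs=np.nonzero((p[...,2]-p[...,0]>90)); print(xs.min()+270,xs.max()+270,ys.min()+320,ys.max()+320)
s=read_state()
X=tri(('scene0',271.5,237),('top0',323.8,206.5),('wrist1',316,232),('wrist2',311.7,364)); print(X, atz('wrist2',311.7,364,58))
print(proj('wrist2',[519.4,26.9,58]),proj('wrist2',[519.4,26.9,0]))
print(shift([*X[0][:2],13]))
E
```

```text
279 343 327 393
(array([519.6 ,  27.24,  57.56]), [np.float64(0.22585855206316746), np.float64(1.24995187221272), np.float64(1.6007158751911386), np.float64(1.5001629264433032)]) [521.09  28.68  58.  ]
[314.97 368.9 ] [316.33 293.48]
clock 3.25 pos [520.67  26.42  13.9 ] rot [ 3.14 -0.    0.31] w 85.18782772245741 F [ 0.05  0.32 -0.83] q [-0.07  0.8  -0.06  2.02  0.13  0.32 -1.49]
[-0.08 -0.11  0.09]
```

Emit:
{"name": "send_rows", "arguments": {
  "series": [
    {"ax":0,"ay":0,"az":0,"dx":0,"dy":-0.15,"dz":0,"hand":0},
    {"ax":0,"ay":0,"az":0,"dx":0,"dy":-0.15,"dz":0,"hand":0.2},
    {"ax":0,"ay":0,"az":0,"dx":0,"dy":-0.15,"dz":0,"hand":0.4},
    {"ax":0,"ay":0,"az":0,"dx":0,"dy":-0.15,"dz":0,"hand":0.5},
    {"ax":0,"ay":0,"az":0,"dx":0,"dy":-0.15,"dz":0,"hand":0.6},
    {"ax":0,"ay":0,"az":0,"dx":0,"dy":-0.15,"dz":0,"hand":0.7},
    {"ax":0,"ay":0,"az":0,"dx":0,"dy":-0.15,"dz":0,"hand":0.8},
    {"ax":0,"ay":0,"az":0,"dx":0,"dy":-0.15,"dz":0,"hand":1},
    {"ax":0,"ay":0,"az":0,"dx":0,"dy":-0.15,"dz":0,"hand":1},
    {"ax":0,"ay":0,"az":0,"dx":0,"dy":-0.15,"dz":0,"hand":1}
  ]
}}

```text
clock: 4.25
eef_pos: [519.9, 28.4, 13.6]
tool_rot: [3.142, -0.0, 0.315]
force: [-0.3, -0.7, 5.3]
width: 30.9
gripper_force: 59.1
```

```bash
python3 - <<'E'
from h import *
np.set_printoptions(precision=2,suppress=True)
print(read_state()['gripper_force'],shift([511.5,-181,130]))
E
```

```text
clock 4.25 pos [519.89  28.36  13.63] rot [ 3.14 -0.    0.31] w 30.90118020622015 F [-0.28 -0.66  5.34] q [-0.07  0.8  -0.06  2.02  0.13  0.32 -1.49]
59.13176894187927 [ -7.28  19.65 -11.64]
```

Emit:
{"name": "send_rows", "arguments": {
  "series": [
    {"ax":0,"ay":0,"az":0,"dx":0,"dy":0,"dz":-1,"hand":1},
    {"ax":0,"ay":0,"az":0,"dx":0,"dy":0,"dz":-3,"hand":1},
    {"ax":0,"ay":0,"az":0,"dx":0,"dy":0,"dz":-5,"hand":1},
    {"ax":0,"ay":0,"az":0,"dx":0,"dy":0,"dz":-7,"hand":1},
    {"ax":0,"ay":0,"az":0,"dx":-0.7,"dy":2,"dz":-8.5,"hand":1},
    {"ax":0,"ay":0,"az":0,"dx":-1.5,"dy":4,"dz":-9.5,"hand":1},
    {"ax":0,"ay":0,"az":0,"dx":-2.2,"dy":6,"dz":-10,"hand":1},
    {"ax":0,"ay":0,"az":0,"dx":-3,"dy":8,"dz":-10,"hand":1},
    {"ax":0,"ay":0,"az":0,"dx":-3.7,"dy":10,"dz":-10,"hand":1},
    {"ax":0,"ay":0,"az":0,"dx":-4.1,"dy":11,"dz":-10,"hand":1}
  ]
}}

```text
clock: 5.25
eef_pos: [514.4, -91.3, 113.6]
tool_rot: [3.141, 0.0, 0.312]
force: [-0.4, -0.3, -2.4]
width: 30.6
gripper_force: 59.6
```

```bash
python3 - <<'E'
from h import *
np.set_printoptions(precision=2,suppress=True)
print(read_state()['gripper_force'],shift([511.5,-181,110]))
E
```

```text
clock 5.25 pos [514.44 -91.34 113.59] rot [3.14 0.   0.31] w 30.589738226666007 F [-0.42 -0.26 -2.37] q [ 0.2   0.62 -0.12  1.98  0.13  0.55 -1.27]
59.58678424358368 [-3.03  8.44  0.37]
```

Emit:
{"name": "send_rows", "arguments": {
  "series": [
    {"ax":0,"ay":0,"az":0,"dx":-0.7,"dy":2,"dz":0,"hand":1},
    {"ax":0,"ay":0,"az":0,"dx":-1.5,"dy":4,"dz":0,"hand":1},
    {"ax":0,"ay":0,"az":0,"dx":-2.2,"dy":6,"dz":0,"hand":1},
    {"ax":0,"ay":0,"az":0,"dx":-2.8,"dy":7.7,"dz":0,"hand":1},
    {"ax":0,"ay":0,"az":0,"dx":-3.2,"dy":8.6,"dz":0,"hand":1},
    {"ax":0,"ay":0,"az":0,"dx":-3.2,"dy":8.6,"dz":0,"hand":1},
    {"ax":0,"ay":0,"az":0,"dx":-3.2,"dy":8.6,"dz":0,"hand":1},
    {"ax":0,"ay":0,"az":0,"dx":-3.2,"dy":8.6,"dz":0,"hand":1}
  ]
}}

```text
clock: 6.05
eef_pos: [511.3, -179.0, 113.3]
tool_rot: [-3.141, -0.0, 0.317]
force: [0.5, -0.1, -1.7]
width: 30.7
gripper_force: 59.6
```

```bash
python3 - <<'E'
from h import *
np.set_printoptions(precision=2,suppress=True)
print(shift([511.5,-181,43]))
for n in('scene','top','wrist'): snap(n,n+'3')
w=np.zeros((600,800,3),np.uint8)
def put(f,x,y,W,H,s,X,Y):
    c=cv2.resize(cv2.imread(f'pics/{f}.png')[y:y+H,x:x+W],None,fx=s,fy=s,interpolation=cv2.INTER_CUBIC); w[Y:Y+c.shape[0],X:X+c.shape[1]]=c
put('scene3',290,160,100,75,4,0,0); put('top3',375,165,100,75,4,400,0); put('wrist3',120,180,400,300,1,0,300)
cv2.imwrite('pics/c3.png',w)
E
```

```text
clock 6.05 pos [ 511.28 -179.03  113.32] rot [-3.14 -0.    0.32] w 30.65889788665118 F [ 0.47 -0.06 -1.7 ] q [ 0.38  0.64 -0.14  1.93  0.15  0.58 -1.11]
[-0.04  0.2   7.03]
```

View pics/c3.png

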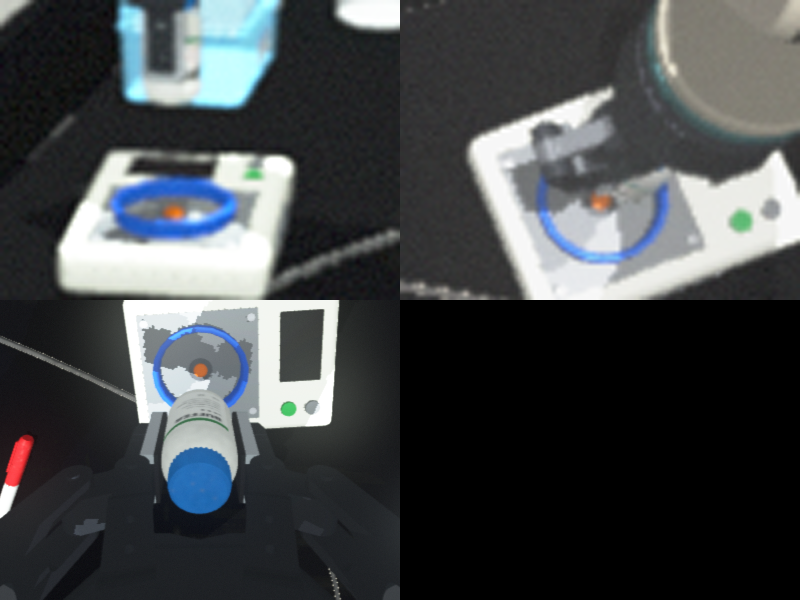

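The pot hangs upright between the pads, above and short of the pin in the wrist view (pin at (320,250), collar centre at (321,248)). In the scene view its underside is at about (333,184). I use the near view to correct the nest position.

```bash
python3 - <<'E'
from h import *
np.set_printoptions(precision=2,suppress=True)
w=load('wrist3')['pixels'].astype(int)
p=w[195:300,260:380]; m=(p[...,0]-p[...,2]>80); ys,xs=np.nonzero(m); print('pin',xs.mean()+260,ys.mean()+195)
print('pin',atz('wrist3',320.5,250,34.5),'rim',atz('wrist3',321,248,37), 'scale',np.linalg.norm(atz('wrist3',273,248,40)-atz('wrist3',369,248,40)))
# pot: cap-centre column in wrist view and TCP
print('cap', atz('wrist3',319.5,362,158), 'pred',proj('wrist3',[511.3,-180,158]))
print('scene pot bottom pred',proj('scene3',[511.3,-180,100]),proj('top3',[511.8,-181,40]))
print(tri(('wrist3',320.5,250),('scene0',333.5,212.8),('top0',425,215)))
E
```

```text
pin 320.04285714285714 250.02142857142857
pin [ 511.22 -180.79   34.5 ] rim [ 513.65 -180.36   37.  ] scale 66.7683957758324
cap [ 513.88 -179.22  158.  ] pred [319.32 368.15]
scene pot bottom pred [332.79 183.03] [425.47 214.5 ]
(array([ 511.27, -181.28,   32.23]), [np.float64(0.8391267243673141), np.float64(0.6620722597195757), np.float64(1.2057495724067795)])
```

Emit:
{"name": "send_rows", "arguments": {
  "series": [
    {"ax":0,"ay":0,"az":0,"dx":0,"dy":0.2,"dz":1,"hand":1},
    {"ax":0,"ay":0,"az":0,"dx":0,"dy":0.2,"dz":2.5,"hand":1},
    {"ax":0,"ay":0,"az":0,"dx":0,"dy":0.2,"dz":4,"hand":1},
    {"ax":0,"ay":0,"az":0,"dx":0,"dy":0.2,"dz":5,"hand":1},
    {"ax":0,"ay":0,"az":0,"dx":0,"dy":0.2,"dz":5.6,"hand":1},
    {"ax":0,"ay":0,"az":0,"dx":0,"dy":0.2,"dz":6,"hand":1},
    {"ax":0,"ay":0,"az":0,"dx":0,"dy":0.2,"dz":6.3,"hand":1},
    {"ax":0,"ay":0,"az":0,"dx":0,"dy":0.2,"dz":6.5,"hand":1},
    {"ax":0,"ay":0,"az":0,"dx":0,"dy":0.2,"dz":6.7,"hand":1},
    {"ax":0,"ay":0,"az":0,"dx":0,"dy":0.2,"dz":6.7,"hand":1}
  ]
}}

```text
clock: 7.2
eef_pos: [511.8, -182.6, 46.4]
tool_rot: [3.141, -0.0, 0.315]
force: [-0.3, 0.3, -0.6]
width: 30.8
gripper_force: 59.6
```

```bash
python3 - <<'E'
from h import *
np.set_printoptions(precision=2,suppress=True)
snap('wrist','wrist4'); im=cv2.imread('pics/wrist4.png'); snap('scene','scene4')
c=cv2.resize(cv2.imread('pics/scene4.png')[165:240,290:390],None,fx=4,fy=4,interpolation=cv2.INTER_CUBIC)
w=np.zeros((300,800,3),np.uint8); w[:,:400]=c; w[:,400:]=im[180:480,120:520]; cv2.imwrite('pics/c4.png',w)
print(shift([511.5,-181,43.6]))
E
```

```text
clock 7.3 pos [ 511.85 -182.62   46.57] rot [ 3.14 -0.    0.31] w 30.212721189591804 F [0.26 0.05 0.25] q [ 0.36  0.76 -0.11  1.95  0.18  0.44 -1.13]
[ 0.02 -0.16  0.3 ]
```

View pics/c4.png

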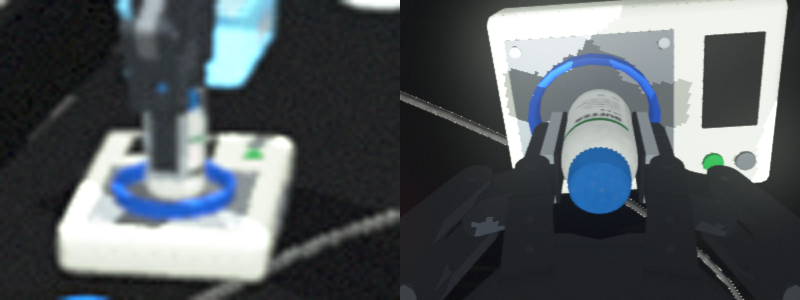

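The pot's underside is inside the collar and central in both views, about 3 mm above the floor. I creep down the rest.

Emit:
{"name": "send_rows", "arguments": {
  "series": [
    {"ax":0,"ay":0,"az":0,"dx":0,"dy":-0.1,"dz":0.05,"hand":1},
    {"ax":0,"ay":0,"az":0,"dx":0,"dy":-0.1,"dz":0.1,"hand":1},
    {"ax":0,"ay":0,"az":0,"dx":0,"dy":-0.1,"dz":0.15,"hand":1},
    {"ax":0,"ay":0,"az":0,"dx":0,"dy":-0.1,"dz":0.2,"hand":1},
    {"ax":0,"ay":0,"az":0,"dx":0,"dy":-0.1,"dz":0.2,"hand":1},
    {"ax":0,"ay":0,"az":0,"dx":0,"dy":-0.1,"dz":0.2,"hand":1}
  ]
}}

```text
clock: 7.9
eef_pos: [511.4, -181.6, 44.3]
tool_rot: [3.142, -0.0, 0.315]
force: [-0.8, -0.1, -1.3]
width: 30.8
gripper_force: 59.6
```

Emit:
{"name": "send_rows", "arguments": {
  "series": [
    {"ax":0,"ay":0,"az":0,"dx":0,"dy":0,"dz":0.05,"hand":1},
    {"ax":0,"ay":0,"az":0,"dx":0,"dy":0,"dz":0.05,"hand":1},
    {"ax":0,"ay":0,"az":0,"dx":0,"dy":0,"dz":0.05,"hand":1}
  ]
}}

```text
clock: 8.2
eef_pos: [511.4, -181.6, 43.8]
tool_rot: [-3.142, -0.0, 0.315]
force: [-0.1, 0.4, -1.1]
width: 30.9
gripper_force: 59.6
```

Emit:
{"name": "send_rows", "arguments": {
  "series": [
    {"ax":0,"ay":0,"az":0,"dx":0,"dy":0,"dz":0.05,"hand":1},
    {"ax":0,"ay":0,"az":0,"dx":0,"dy":0,"dz":0.05,"hand":1},
    {"ax":0,"ay":0,"az":0,"dx":0,"dy":0,"dz":0.05,"hand":1}
  ]
}}

```text
clock: 8.5
eef_pos: [511.4, -181.6, 43.6]
tool_rot: [3.141, -0.0, 0.315]
force: [-1.3, 1.4, 5.0]
width: 31.0
gripper_force: 59.6
```

Emit:
{"name": "send_rows", "arguments": {
  "series": [
    {"ax":0,"ay":0,"az":0,"dx":0,"dy":0,"dz":0.05,"hand":1},
    {"ax":0,"ay":0,"az":0,"dx":0,"dy":0,"dz":0.05,"hand":1},
    {"ax":0,"ay":0,"az":0,"dx":0,"dy":0,"dz":0.05,"hand":1}
  ]
}}

```text
clock: 8.8
eef_pos: [511.4, -181.6, 43.6]
tool_rot: [3.141, -0.0, 0.315]
force: [-1.4, 1.1, 8.4]
width: 30.8
gripper_force: 60.2
```

The pot reaches the floor at TCP z 43.6, as expected. I ease the push and open gently.

Emit:
{"name": "send_rows", "arguments": {
  "series": [
    {"ax":0,"ay":0,"az":0,"dx":0,"dy":0,"dz":-0.07,"hand":1},
    {"ax":0,"ay":0,"az":0,"dx":0,"dy":0,"dz":-0.07,"hand":0.62},
    {"ax":0,"ay":0,"az":0,"dx":0,"dy":0,"dz":-0.07,"hand":0.58},
    {"ax":0,"ay":0,"az":0,"dx":0,"dy":0,"dz":-0.07,"hand":0.54},
    {"ax":0,"ay":0,"az":0,"dx":0,"dy":0,"dz":-0.07,"hand":0.48},
    {"ax":0,"ay":0,"az":0,"dx":0,"dy":0,"dz":-0.07,"hand":0.4},
    {"ax":0,"ay":0,"az":0,"dx":0,"dy":0,"dz":-0.07,"hand":0.3},
    {"ax":0,"ay":0,"az":0,"dx":0,"dy":0,"dz":-0.07,"hand":0.2},
    {"ax":0,"ay":0,"az":0,"dx":0,"dy":0,"dz":-0.07,"hand":0.2},
    {"ax":0,"ay":0,"az":0,"dx":0,"dy":0,"dz":-0.07,"hand":0.2}
  ]
}}

```text
clock: 9.8
eef_pos: [511.4, -181.6, 43.5]
tool_rot: [3.142, 0.0, 0.315]
force: [-0.0, -0.3, -0.1]
width: 68.6
gripper_force: 0.0
```

Emit:
{"name": "send_rows", "arguments": {
  "series": [
    {"ax":0,"ay":0,"az":0,"dx":0,"dy":0,"dz":-0.5,"hand":0.2},
    {"ax":0,"ay":0,"az":0,"dx":0,"dy":0,"dz":-1.5,"hand":0.2},
    {"ax":0,"ay":0,"az":0,"dx":0,"dy":0,"dz":-3,"hand":0.2},
    {"ax":0,"ay":0,"az":0,"dx":0,"dy":0,"dz":-5,"hand":0.2},
    {"ax":0,"ay":0,"az":0,"dx":0,"dy":0,"dz":-7.5,"hand":0.2},
    {"ax":0,"ay":0,"az":0,"dx":0,"dy":0,"dz":-10,"hand":0.2},
    {"ax":0,"ay":0,"az":0,"dx":0,"dy":0,"dz":-12.5,"hand":0.2},
    {"ax":0,"ay":0,"az":0,"dx":0,"dy":0,"dz":-14,"hand":0.2},
    {"ax":0,"ay":0,"az":0,"dx":0,"dy":0,"dz":-14,"hand":0.2},
    {"ax":0,"ay":0,"az":0,"dx":0,"dy":0,"dz":-14,"hand":0.2}
  ]
}}

```text
clock: 10.8
eef_pos: [511.3, -181.6, 183.9]
tool_rot: [3.141, -0.0, 0.315]
force: [-0.6, 0.2, -0.1]
width: 68.3
gripper_force: 0.0
```

```bash
python3 - <<'E'
from h import *
np.set_printoptions(precision=2,suppress=True)
snap('wrist','wrist5'); im=cv2.imread('pics/wrist5.png'); snap('scene','scene5')
c=cv2.resize(cv2.imread('pics/scene5.png')[165:240,290:390],None,fx=4,fy=4,interpolation=cv2.INTER_CUBIC)
w=np.zeros((300,800,3),np.uint8); w[:,:400]=c; w[:,400:]=im[100:400,120:520]; cv2.imwrite('pics/c5.png',w)
print(shift([511.5,-181,43.6]))
print(proj('scene5',[511.4,-181.3,88]),proj('scene5',[511.4,-181.3,30]),proj('wrist5',[511.4,-181.3,88]),proj('wrist5',[511.4,-181.3,93]))
E
```

```text
clock 10.9 pos [ 510.63 -181.42  182.74] rot [-3.14  0.    0.31] w 68.63128942853547 F [ 0.45 -0.78 -0.44] q [ 0.4   0.54 -0.16  1.87  0.12  0.74 -1.09]
[ 0.12 -0.   13.91]
[333.11 188.22] [333.33 213.46] [318.17 241.31] [318.15 243.48]
```

View pics/c5.png

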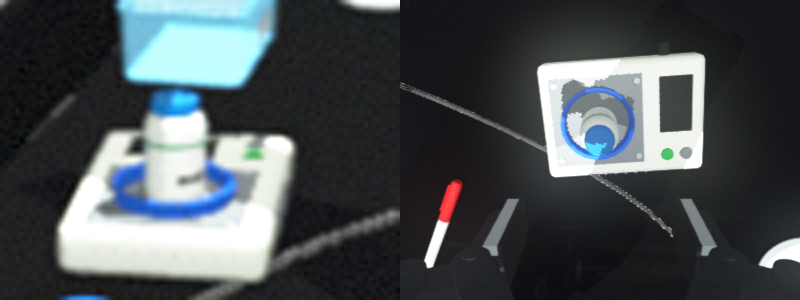

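The pot stands upright in the middle of the collar, with the gripper clear above. Its cap top in the scene view is at (334,188.8), against (333.1,188.2) predicted for standing on the floor.

```bash
python3 -c "from cell import finish_job; print(finish_job())"
```

```text
the job is handed in; nothing more can be done
None
```

The small white pot is standing upright on the nest floor with its weight on the sensing pin. It has been released, the brown pot was left alone, and the job was handed in at about 11 s; the pin can't be seen under the pot, so I judged it pressed from the pot's height, which matched standing on the floor.

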